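Seat the drive plate on the indexing head

ROBOT

A 6-joint arm with a two-finger parallel gripper is mounted at the origin on the work surface. World frame = base frame: x ahead of the robot, y to its left, z up, the work surface at z = 0. Lengths are in m, angles in rad, forces in N, time in s.
With the tool pointing down it reaches from about 0.35 to 0.725 m from the base axis. Payload 4.3 kg.
Tool frame: the origin (TCP) lies at the very end of the fingers, on their centre line; the grasp point (between the pads) lies ctrl.grasp_offset behind it (ctrl.grasp_offset is the distance from the TCP to the grasp point, in m); z points along the fingers, y is the line along which they close (so a half turn about z gives the same grasp; the last joint's range is limited). The gripper opens to 85 mm and grips with 20 to 120 N. Pads are 22 mm wide; open, the fingers measure 114 mm over their backs; the gripper's body (76 mm by 85 mm) begins 54 mm behind the grasp point. The pads swing forward as they close: fully open they stand 13 mm farther back than shut.
Start: joints at [0.993, 0.377, 0.081, 1.274, 0, 1.46], TCP at [0.259, 0.513, 0.209] pointing down, gripper open.
Joint ranges: [-2.72, 2.72], [-0.84, 1.66], [-1.02, 1.22], [-1.77, 2.12], [-1.37, 1.28], [-3.14, 3.14]. Speed limits (rad/s): [2.57, 2.57, 3.14, 3.14, 3.14, 3.14].

INTERFACE

Orientations are given as [roll, pitch, yaw] about the fixed x, y, z axes, in that order (R = Rz(yaw) Ry(pitch) Rx(roll)).
In Python, from station import ctrl gives the robot as it stands. Calls block until the motion is done:
- ctrl.move_ptp(position, orientation): joint-space move of the TCP to a pose.
- ctrl.move_linear(position, max_speed=0.15, rot=None): straight line of the TCP; rot=None keeps the orientation; max_speed is the mean speed in m/s.
- ctrl.move_j(angles): joint-space move.
- ctrl.grip(opening, grip_force=None): finger opening in m; grip_force is the grip in N (None keeps the last); returns when the fingers have stopped.
- ctrl.wait(seconds).
- ctrl.ik(position, orientation): joint angles nearest the present ones, or None.
- ctrl.state(): the state.
- ctrl.camera(name): name is "side" or "top" or "wrist"; returns (picture, depth): 480x640x3 uint8, blue, green, red; 480x640 float32, m along the optical axis (not along the pixel's ray), 0 where there is no reading.
- ctrl.get_calibration(name): a dict with "fov_y" (degrees; the focal length in pixels is half the picture's height over the tangent of half this angle, whatever the lens; pixels are square), "cx", "cy" (the principal point, pixels), "rvec" (rotation vector, rad) and "tvec" (3), from world to camera coordinates, as OpenCV has them; the wrist camera has in their place "tool_from_camera" (4x4, takes a point from camera to tool coordinates, whose origin is the TCP and whose axes are the flange's). Camera axes: x right, y down, z forward; pixel columns grow to the right and rows downward; lengths in m; the calibration is good to about 2 mm. A picture is of the moment at which its call begins: read the wrist's pose just before it. get_calibration takes no time and is no camera call.
A pose or a line that the arm cannot do raises ctrl.Unreachable and nothing moves.
- ctrl.hand_in(): hands the job in; it is judged then, once.
Trained networks look in the newest picture that a camera, given by its name, has taken for a name from the list of things; names that differ only in an ending like _2 or _b are one class to them, and where a whole thing is asked for, a point or a joint stands for the part that bears it (a point fixed in the world has none). Each returns a list of dicts, best first, with "score" (0 to 1); they miss things now and then, are a little off and sometimes report something else, mostly with a low value. They report only what shows in the picture. A call takes as long as a camera call. They do not tell look-alikes from the thing itself.
- ctrl.boxes_of(camera, target): "box" ([centre column, centre row, width, height] in pixels, round what is visible of it).
- ctrl.masks_of(camera, target): "pixels" (480x640 bool, what is visible of it) and "box" ([centre column, centre row, width, height] in pixels, round what is visible of it).
The state is a dict: "time_s": time; "qpos": joint angles; "joint_velocities": joint speeds; "joint_torque": joint torques, N m; "tool_pos": TCP position; "eef_rot": TCP orientation; "contact_force": force on the tool from outside, world axes, zero at the start; "ft_torque": the same for the moment, N m; "opening": finger opening in m; "grip_force": force on a finger pad.
Only numpy, scipy, OpenCV 4.12 (cv2) and the standard library are available. Lean on these libraries where they do the work, as an engineer would, in place of code of your own. Each camera call takes 0.05 s, during which the arm holds its last target. There are 200 camera calls.

TASK

The notched drive plate on the indexing head is still standing off: with a fingertip, push gently on its upright peg to turn it until the notch in its rim meets the head's locating pin, then press the plate down until it is fully home. Do not grip the peg or lift the plate, and leave the spanner, socket, tin and bolt where they are. Finish clear of everything.

Things in the scene. Friction and masses are not known exactly. Their poses are not given: they have to be found in the camera images.
- plate_turn (a joint): angle of the drive plate about the upright spindle, rad, counter-clockwise seen from above; 0 (and every whole turn, e.g. 2 pi) means the notch is exactly over the locating pin. It turns freely either way without end stop, has a light friction of about 0.08 N m (about 2 N at the peg) and stays where it is left. Starts anywhere from 0.6 to 5.68.
- plate (a joint): how far the plate has been pressed down the spindle, m: 0 as found (standing 10 mm off the head), 0.010 fully home against the head. Snug fit: it does not sink by its own weight, takes about 4 to 7 N pressed down anywhere on its face, and stays where it is left; with the notch off the pin it cannot go down. Negative = lifted.
- plate_top (a point): centre of the plate's upper face, on the spindle axis, 60 mm above the bench as found and 50 mm when home. The plate is a bare grey metal disc of 130 mm diameter, 10 mm thick. The spindle, a dark steel stub of 18 mm diameter, comes up through the centre 3 mm proud of the face as found (13 mm when the plate is home).
- notch (a point): middle of the notch, at the height of the plate's upper face, 63 mm from the spindle axis: an open slot in the rim 15 mm wide and 10 mm deep, the only one. Turns with the plate.
- pin (a point): tip of the locating pin, 63 mm from the spindle axis: a fixed upright round-nosed steel pin of 9 mm diameter, its tip 49.5 mm above the bench, just below the underside of the plate as found. It stands in a lug 20 mm wide that sticks out of the head to 93 mm from the axis, so the lug shows the pin's direction from above. The notch passes over it with 3 mm of play each side.
- peg: upright drive peg of the plate, a steel roller sleeve that spins freely on its own axis: 20 mm diameter, 30 mm tall above the plate's face, 45 mm from the spindle axis, 150 degrees counter-clockwise (seen from above) from the notch. Origin at its foot, on the plate's upper face; z up, x and y meaningless as it spins. To be pushed from the side, not gripped.
- head: indexing head, fixed to the bench: a green painted cast drum of 116 mm diameter, 40 mm high, with a bolted foot 170 mm long (along its y axis), 12 mm high. Origin at the centre of its underside, below the spindle; its x axis points to the locating pin.
- spanner_mid (a point): bystander: middle of a steel spanner about 180 mm long lying flat on the bench beside the head. Leave alone.
- socket_mid (a point): bystander: centre of a steel socket, a tube of 28 mm diameter and 38 mm height standing on the bench. Leave alone.
- tin_mid (a point): bystander: centre of a blue round tin of 64 mm diameter and 60 mm height standing on the bench. Leave alone.
- bolt_mid (a point): bystander: centre of a steel bolt standing on its head on the bench: head 24 mm across, 54 mm tall in all. Leave alone.
Mind the look-alikes: they are no part of the job. What is meant by the head is not pink, and is the larger of those in its own colour.

How it is judged:
On the way:
1. the notch is over the pin (horizontal distance between notch and pin below 0.005 m), for 0.05 s.
At the end, for the whole second after the job is handed in: The plate is pressed down at least 8.5 mm of its 10 mm, with its notch around the locating pin (within 5 mm), and at rest (value of joint plate above 0.0085 m and horizontal distance between notch and pin below 0.005 m and velocity of joint plate_turn between -0.05 and 0.05 rad/s); the robot touches nothing.
It fails at once if the drive plate was lifted (value of joint plate below -0.004 m).
It fails at once if the drive peg was gripped or shoved hard (over 36 N between fingers and peg) (contact force between the fingers and peg above 36 N).
It fails at once if the spanner, socket, tin or bolt was knocked, moved or lifted (over 15 mm) (distance of any of spanner_mid, socket_mid, tin_mid, bolt_mid from where it was at the start of the episode above 0.015 m).
It also fails if it takes over 58 s, if anything falls off the work surface, if the arm or the gripper's body presses on something with over 40 N, if the wrist force passes 120 N, or if a joint passes its speed limit or range.

## Working session

There is one attempt and no reset: what is moved stays moved. The work goes in short steps, each a Python script; the robot and the scene stay as the last script left them, time stands still between calls to the robot, and variables do not carry over. Pictures are saved under pics/ and viewed, at most 10 in all, crops included, and the job is handed in when it is done.

```bash
mkdir -p pics; cat > h.py <<'E'
from station import ctrl
import numpy as np, cv2
from scipy.spatial.transform import Rotation as R
def cam(name):
    s=ctrl.state(); p,d=ctrl.camera(name); c=ctrl.get_calibration(name)
    f=240/np.tan(np.radians(c["fov_y"])/2)
    if name=="wrist":
        T=np.eye(4); T[:3,:3]=R.from_euler('xyz',s["eef_rot"]).as_matrix(); T[:3,3]=s["tool_pos"]
        T=T@np.array(c["tool_from_camera"])
    else:
        T=np.eye(4); r=cv2.Rodrigues(np.array(c["rvec"],float))[0]; T[:3,:3]=r.T; T[:3,3]=-r.T@np.array(c["tvec"]).ravel()
    v,u=np.mgrid[:480,:640]
    X=np.stack([(u-c["cx"])/f*d,(v-c["cy"])/f*d,d],-1)@T[:3,:3].T+T[:3,3]
    X[d==0]=np.nan
    return p,d,X
E
python3 - <<'E'
from h import *
for n in("top","side"):
    p,d,X=cam(n); cv2.imwrite(f"pics/{n}0.png",p); np.save(n+".npy",X)
    for t in("head","plate","peg","notch","pin","spanner_mid","tin_mid","socket_mid","bolt_mid"):
        for m in ctrl.masks_of(n,t)[:4]:
            q=np.nanmedian(X[m["pixels"]],0) if m["pixels"].any() else None
            print(n,t,round(m["score"],2),np.round(m["box"]),np.round(q,3))
print(ctrl.state(),ctrl.grasp_offset)
E
```

```text
top head 0.97 [275. 349.  62.  69.] [0.378 0.083 0.042]
top head 0.9 [387. 278.  91.  91.] [ 0.519 -0.124  0.059]
top head 0.88 [516. 223.  91.  91.] [ 0.627 -0.347  0.059]
top head 0.32 [344. 211.  82.  72.] [ 0.635 -0.027  0.006]
top plate 0.97 [275. 347.  56.  57.] [0.377 0.086 0.042]
top plate 0.64 [395. 270.  74.  74.] [ 0.519 -0.121  0.06 ]
top plate 0.64 [520. 212.  75.  71.] [ 0.628 -0.348  0.06 ]
top peg 0.72 [386. 363.  16.  15.] [ 0.357 -0.108  0.036]
top peg 0.47 [501. 207.  22.  14.] [ 0.628 -0.302  0.087]
top notch 0.79 [523. 209.  74.  70.] [ 0.628 -0.348  0.06 ]
top notch 0.71 [396. 269.  70.  73.] [ 0.519 -0.122  0.06 ]
top notch 0.57 [275. 348.  58.  53.] [0.377 0.086 0.042]
top pin 0.84 [389. 277.  87.  85.] [ 0.52  -0.124  0.059]
top pin 0.82 [517. 222.  88.  96.] [ 0.627 -0.347  0.059]
top pin 0.63 [278. 352.  70.  65.] [0.378 0.082 0.042]
top spanner_mid 0.63 [344. 208.  83.  67.] [ 0.642 -0.034  0.006]
top spanner_mid 0.59 [415. 205.  16.  13.] [ 0.648 -0.166  0.012]
top spanner_mid 0.51 [487. 312.  38.  36.] [ 0.444 -0.285  0.059]
top tin_mid 0.9 [489. 313.  4
[... 1485 characters left out ...]
014]
{'time_s': 1.0, 'qpos': array([ 9.92701405e-01,  3.77294764e-01,  8.09922449e-02,  1.27440345e+00,
       -5.87188407e-06,  1.46050722e+00]), 'joint_velocities': array([ 0.00054832,  0.00076205,  0.00029891, -0.00049301, -0.00065406,
       -0.00040894]), 'joint_torque': array([-6.66979986e-05, -4.63524914e+01,  2.70165861e+01,  6.34591720e-05,
       -9.82905431e-05,  5.54402433e-06]), 'tool_pos': array([0.25929302, 0.51325438, 0.20942935]), 'eef_rot': array([3.14150349e+00, 1.57817787e-05, 2.67378683e+00]), 'contact_force': array([0.20098404, 0.18527903, 0.81744311]), 'ft_torque': array([-0.06837345, -0.02219548, -0.0420713 ]), 'grip_force': 0.0, 'opening': 0.08557804350504833} 0.0187
```

View pics/top0.png

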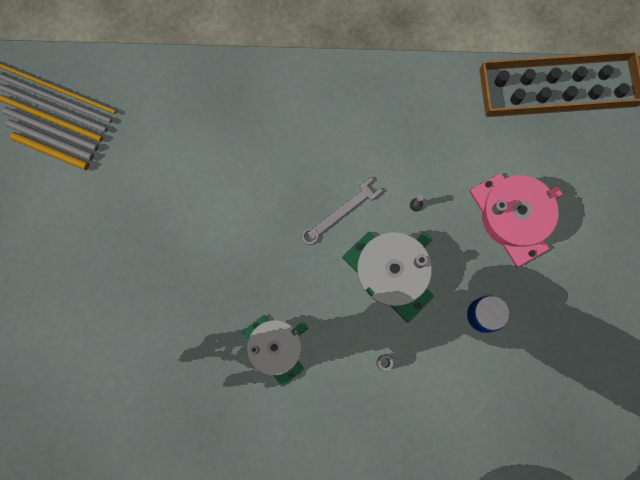

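View pics/side0.png

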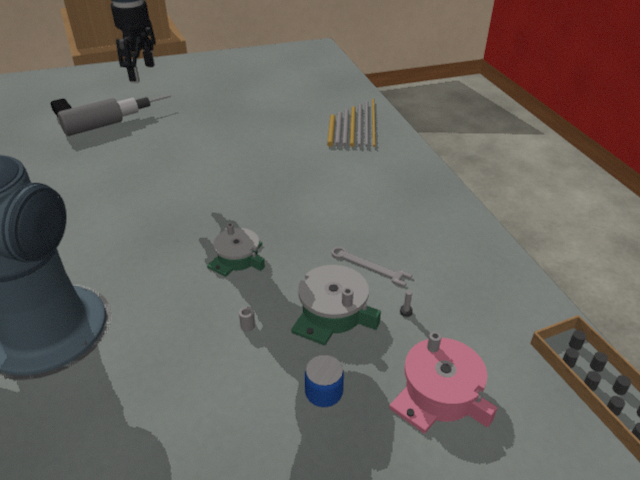

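Candidates in the top view: small green head (275,348), large green head (395,268) and pink head (520,210). The large green one fits, being not pink and the larger of the two greens. Its lug is near (425,240), its peg near (422,261), and the notch (green gap) near (370,292). I'll confirm with a close wrist view.

```bash
python3 - <<'E'
from h import *
X=np.load("top.npy")
def at(u,v): return np.round(X[v,u],3)
# circle fit of plate face
m=(abs(X[...,2]-.06)<.004)&(np.hypot(X[...,0]-.519,X[...,1]+.122)<.08)
c,r=cv2.minEnclosingCircle(X[m][:,:2].astype(np.float32)); print("circle",c,r)
m=(X[...,2]>.082)&(np.hypot(X[...,0]-.519,X[...,1]+.122)<.08); print("peg",np.nanmean(X[m],0))
print("lug",at(426,239),"notch",at(370,292))
for z in(.34,.3,.26):
  for yaw in (1.57,2.6,-1.57,0,3.1):
    q=ctrl.ik([.47,-.11,z],[np.pi,0,yaw]); print(z,yaw,None if q is None else np.round(q,2))
print(np.round(ctrl.get_calibration("wrist")["tool_from_camera"],3))
p=cv2.imread("pics/top0.png")[215:335,325:465]; cv2.imwrite("pics/crop1.png",cv2.resize(p,None,fx=5,fy=5,interpolation=cv2.INTER_CUBIC))
E
```

```text
circle (0.5203152894973755, -0.1212037056684494) 0.06545057147741318
peg [ 0.53056522 -0.16436349  0.08962243]
lug [ 0.579 -0.182  0.033] notch [ 0.479 -0.081  0.038]
0.34 1.57 [-0.36  0.19  0.16  1.54  0.    1.21]
0.34 2.6 [-0.36  0.19  0.16  1.54  0.    0.18]
0.34 -1.57 [-0.36  0.19  0.16  1.54  0.   -1.93]
0.34 0 [-0.36  0.19  0.16  1.54  0.    2.78]
0.34 3.1 [-0.36  0.19  0.16  1.54  0.   -0.32]
0.3 1.57 [-0.36  0.18  0.05  1.44  0.    1.21]
0.3 2.6 [-0.36  0.18  0.05  1.44  0.    0.18]
0.3 -1.57 [-0.36  0.18  0.05  1.44  0.   -1.93]
0.3 0 [-0.36  0.18  0.05  1.44  0.    2.78]
0.3 3.1 [-0.36  0.18  0.05  1.44  0.   -0.32]
0.26 1.57 [-0.36  0.18 -0.06  1.33  0.    1.21]
0.26 2.6 [-0.36  0.18 -0.06  1.33  0.    0.18]
0.26 -1.57 [-0.36  0.18 -0.06  1.33  0.   -1.93]
0.26 0 [-0.36  0.18 -0.06  1.33  0.    2.78]
0.26 3.1 [-0.36  0.18 -0.06  1.33  0.   -0.32]
[[ 0.001 -0.961 -0.277  0.071]
 [ 1.     0.001  0.001 -0.001]
 [-0.    -0.277  0.961 -0.164]
 [ 0.     0.     0.     1.   ]]
```

View pics/crop1.png

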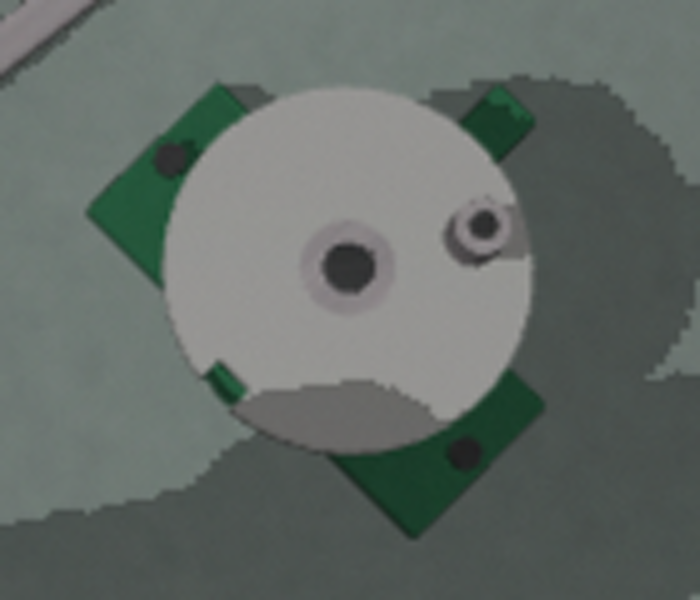

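The crop confirms the large green head, with its lug at crop (500,120), notch at (225,383) and peg at (480,232). The notch is about 182° from the pin, so I need to turn the peg counter-clockwise from about -75° to 104°. I'll stop short of that and look again.

```bash
cat >> h.py <<'E'
C=np.array([.5200,-.1212]); Z=.070
def pose(th,gap):
    th=np.radians(th); e=np.array([np.cos(th),np.sin(th)]); t=np.array([-e[1],e[0]])
    return C+.045*e-(.021+gap)*t, th+np.pi/2
def rot(y): return [np.pi,0,(y+np.pi)%(2*np.pi)-np.pi]
def go(th,gap,z,v=.06):
    p,y=pose(th,gap); ctrl.move_linear([*p,z],max_speed=v,rot=rot(y))
def F(): return np.round(ctrl.state()["contact_force"],1)
def plate_look():
    p,d,X=cam("wrist")
    r=np.hypot(X[...,0]-C[0],X[...,1]-C[1])
    m=(X[...,2]>.08)&(X[...,2]<.1)&(r<.065)
    q=np.nanmean(X[m],0) if m.any() else None
    return p,X,q
E
python3 - <<'E'
from h import *
p,y=pose(-76,.016)
ctrl.move_ptp([*p,.20],rot(y)); ctrl.grip(0.0)
im,X,q=plate_look(); cv2.imwrite("pics/w1.png",im); print("peg",q, F(), ctrl.state()["opening"])
if q is not None: print(np.degrees(np.arctan2(q[1]-C[1],q[0]-C[0])),np.hypot(*(q[:2]-C)))
m=abs(X[...,2]-.06)<.004; print(m.sum(),cv2.minEnclosingCircle(X[m][:,:2].astype(np.float32)))
print(ctrl.state()["time_s"],ctrl.state()["qpos"])
E
```

```text
peg [ 0.52885363 -0.16403019  0.08919929] [-0.1 -0.4 -0.3] -5.119733838608971e-05
-78.32061771189062 0.04373571049088432
38186 ((0.5192649364471436, -0.14105463027954102), 0.29725074768066406)
4.3917 [-4.58711247e-01  2.77337728e-01 -8.47245667e-02  1.20870995e+00
  1.48396574e-05  2.43858117e+00]
```

View pics/w1.png

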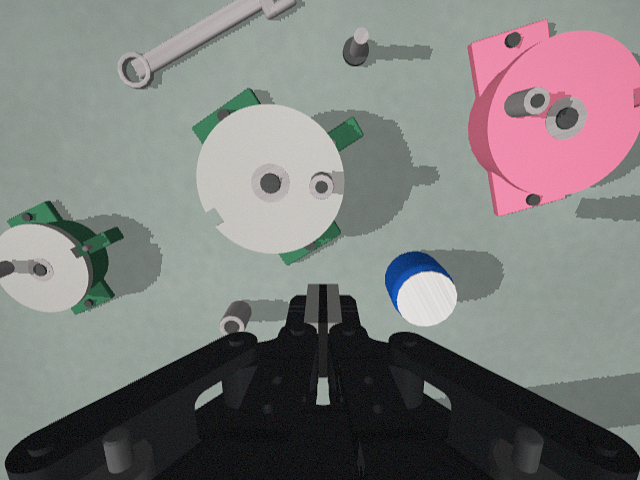

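The wrist view shows the peg at (321,185), the notch at (215,218) and the lug at (345,130). The approach is clear, so I'm descending to push and will stop about 15° short.

```bash
python3 - <<'E'
from h import *
go(-76,.016,Z,.1); print(F())
go(-76,.0,Z,.04); print("contact?",F())
for th in range(-66,90,11):
    go(th,0,Z,.05); f=F()
    if np.hypot(*f[:2])>20: print("force",th,f); break
print(th,f,ctrl.state()["time_s"])
im,X,q=plate_look(); cv2.imwrite("pics/w2.png",im); print(q)
t,_,X=cam("top"); cv2.imwrite("pics/t2.png",t)
m=(X[...,2]>.082)&(X[...,2]<.095)&(np.hypot(X[...,0]-C[0],X[...,1]-C[1])<.06); print(np.nanmean(X[m],0))
E
```

```text
[-0.2 -0.3  0.1]
contact? [ 0.8 -0.   0.6]
88 [-0.1  0.5  0.3] 11.5
[ 0.52793104 -0.15365854  0.08910073]
[nan nan nan]<stdin>:10: RuntimeWarning: Mean of empty slice
```

View pics/w2.png

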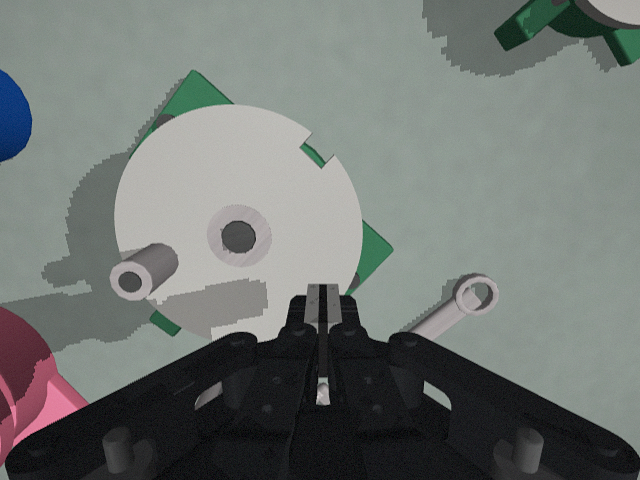

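```bash
python3 - <<'E'
from h import *
s=ctrl.state(); print(s["tool_pos"],s["eef_rot"],s["time_s"],F(),pose(88,0))
im,d,X=cam("wrist")
m=(X[...,2]>.08)&(X[...,2]<.1)&(np.hypot(X[...,0]-C[0],X[...,1]-C[1])<.065)
v,u=np.nonzero(m); k=u<200; print(len(u),X[v[k],u[k]].mean(0)); print(X[236,225],X[150,250],X[151,317])
im,d,X=cam("side"); cv2.imwrite("pics/s3.png",cv2.resize(im[200:360,200:440],None,fx=3,fy=3))
E
```

```text
[ 0.5431324  -0.07732978  0.07011452] [-3.14132108e+00  6.72471139e-04  3.10334780e+00] 11.6 [-0.4  0.3 -0.7] (array([ 0.54255768, -0.0769603 ]), np.float64(3.1066860685499065))
1998 [ 0.52746737 -0.16188907  0.08814058]
[ 0.51646033 -0.12676997  0.06234077] [ 0.47411955 -0.1103707   0.05936751] [ 4.77236226e-01 -7.85315886e-02 -1.50526573e-04]
```

View pics/s3.png

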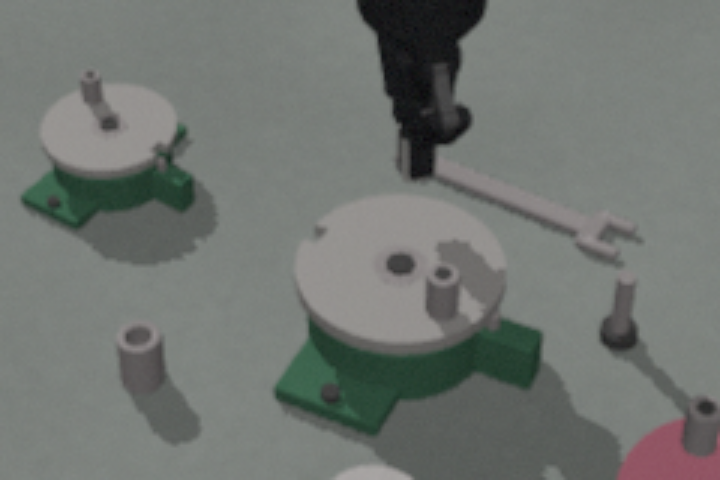

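```bash
python3 - <<'E'
from h import *
s=ctrl.state(); P=s["tool_pos"]
c=ctrl.get_calibration("side"); f=240/np.tan(np.radians(c["fov_y"])/2)
K=np.array([[f,0,c["cx"]],[0,f,c["cy"]],[0,0,1]])
pts=np.array([P,[*C,.06],[.529,-.164,.09],P+[0,0,.03]])
u=cv2.projectPoints(pts,np.array(c["rvec"],float),np.array(c["tvec"],float),K,None)[0][:,0]
print("side crop px",(u-[200,200])*3)
# finger from side depth
_,_,X=cam("side")
for (a,b) in((418,172),(405,165),(428,160),(415,150)): print(X[200+b//3,200+a//3])
# wrist view finger tip & FK: flange
im,_,X=cam("wrist"); print(X[288,315],X[288,330],X[330,300])
print(s["qpos"],s["opening"])
E
```

```text
side crop px [[415.46892051 199.84230415]
 [403.31425382 265.29620188]
 [442.29036806 274.02109483]
 [416.5434567  164.10549233]]
[ 0.53830057 -0.0910796   0.10714428]
[ 0.53272672 -0.08457234  0.1081049 ]
[ 0.54410314 -0.09062534  0.11497708]
[ 0.52827094 -0.11190199  0.14363747]
[ 0.53064222 -0.07992182  0.09940895] [ 0.53101888 -0.07357432  0.09906148] [ 0.52802202 -0.08374234  0.13741932]
[-2.56950040e-01  4.05179410e-01 -2.51272219e-01  9.13850978e-01
 -6.74252062e-05 -2.19937297e-01] 0.00021907894272811475
```

Both cameras put the fingertips at z≈0.097 while the reported TCP is 0.070. The real tips sit about 28 mm higher than reported, so the sweep passed over the peg without touching anything. I'll go back and descend under force watch to find the real height.

```bash
python3 - <<'E'
from h import *
p,y=pose(88,0); ctrl.move_linear([*p,.11],max_speed=.15)
p,y=pose(-77,.018); ctrl.move_ptp([*p,.11],rot(y)); ctrl.move_linear([*p,.06],max_speed=.15)
ctrl.wait(.1); f0=ctrl.state()["contact_force"]
for z in np.arange(.056,.0379,-.003):
    ctrl.move_linear([*p,z],max_speed=.05); f=ctrl.state()["contact_force"]-f0
    if np.linalg.norm(f)>3: print("touch",z,f); break
s=ctrl.state(); print(s["tool_pos"],f,s["time_s"])
im,_,X=cam("wrist"); cv2.imwrite("pics/w4.png",im); print(X[288,315],X[288,330])
im,_,X=cam("side"); cv2.imwrite("pics/s4.png",cv2.resize(im[200:360,200:440],None,fx=3,fy=3))
E
```

```text
[ 0.49240992 -0.17393332  0.03808365] [-0.11269345 -0.63227054  0.78207221] 16.825
[ 0.50089027 -0.16852346  0.0670757 ] [ 0.50223288 -0.17475311  0.06684389]
```

View pics/s4.png

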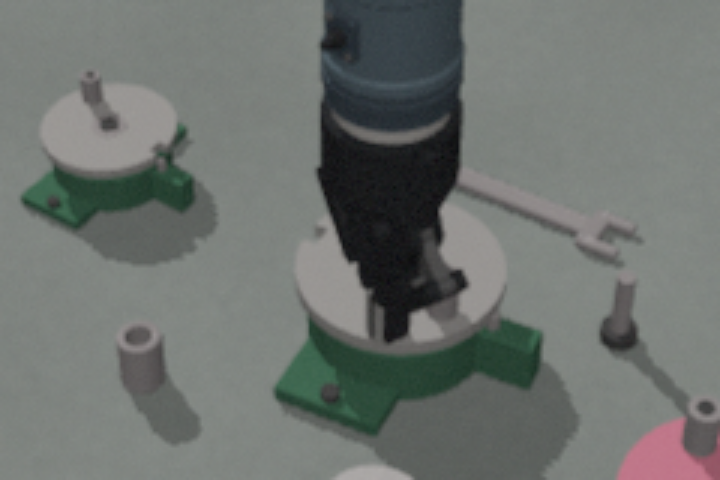

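The side view shows the fingertip just behind the peg, about 6 mm above the plate at tip z≈0.067. I'll push now and stop short.

```bash
sed -i 's/Z=.070/Z=.041/' h.py; python3 - <<'E'
from h import *
go(-77,.004,Z,.04)
f0=ctrl.state()["contact_force"]
for th in range(-77,90,11):
    go(th,0,Z,.04); f=ctrl.state()["contact_force"]-f0
    if th in(-66,0,88) : print(th,np.round(f,1))
    if np.linalg.norm(f)>15: print("force",th,f); break
im,X,q=plate_look(); cv2.imwrite("pics/w5.png",im)
v,u=np.nonzero((X[...,2]>.082)&(X[...,2]<.095)&(np.hypot(X[...,0]-C[0],X[...,1]-C[1])<.065)); print(q,len(u),u.mean(),v.mean(),ctrl.state()["time_s"])
E
```

```text
-66 [ 0.5  0.1 -0.3]
0 [ 0.  -0.6 -0.3]
88 [-0.8 -0.1 -0.3]
[ 0.52522945 -0.07602205  0.09044028] 3214 323.93403858120723 289.1829495955196 23.6083
```

View pics/w5.png

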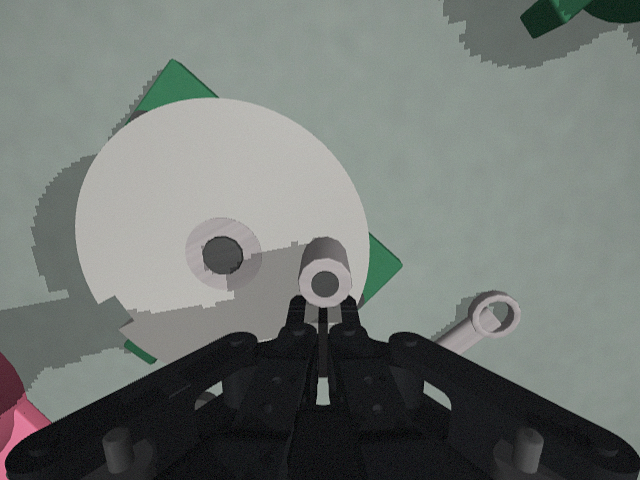

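```bash
cat >> h.py <<'E'
def ray(u,v,z,name="wrist"):
    s=ctrl.state(); c=ctrl.get_calibration(name); f=240/np.tan(np.radians(c["fov_y"])/2)
    if name=="wrist":
        T=np.eye(4); T[:3,:3]=R.from_euler('xyz',s["eef_rot"]).as_matrix(); T[:3,3]=s["tool_pos"]; T=T@np.array(c["tool_from_camera"])
    else:
        T=np.eye(4); r=cv2.Rodrigues(np.array(c["rvec"],float))[0]; T[:3,:3]=r.T; T[:3,3]=-r.T@np.array(c["tvec"]).ravel()
    d=T[:3,:3]@np.array([(u-c["cx"])/f,(v-c["cy"])/f,1]); return T[:3,3]+d*(z-T[2,3])/d[2]
def ang(v): return np.degrees(np.arctan2(v[1],v[0]))
E
python3 - <<'E'
from h import *
b1=ray(325+173/5,215+160/5,.012,"top"); b2=ray(325+463/5,215+455/5,.012,"top")
print("bolts",b1,b2,"mid",(b1+b2)/2,"xdir",ang(b1-b2)-90)
lug=ray(325+500/5,215+120/5,.040,"top"); print("lug",lug,ang(lug[:2]-C))
# green pixels beyond the plate: lug centroid direction from top.npy
p=cv2.imread("pics/top0.png"); X=np.load("top.npy"); h=cv2.cvtColor(p,cv2.COLOR_BGR2HSV)
r=np.hypot(X[...,0]-C[0],X[...,1]-C[1])
g=(h[...,0]>50)&(h[...,0]<85)&(h[...,1]>120)&(r<.11)&(r>.067)
a=np.degrees(np.arctan2(X[...,1]-C[1],X[...,0]-C[0])); k=g&(abs(a+46)<20)&(X[...,2]>.025); print(k.sum(),np.nanmean(X[k],0),ang(np.nanmean(X[k],0)[:2]-C))
for n,u,v,z in(("ctr",223,254,.062),("peg",325,283,.09),("notch edges",117,297,.06),("notch",122,322,.06),("lug",137,349,.04)):
    q=ray(u,v,z); print(n,q,ang(q[:2]-C))
E
```

```text
bolts [ 0.56538712 -0.06230972  0.012     ] [ 0.45901996 -0.16958871  0.012     ] mid [ 0.51220354 -0.11594921  0.012     ] xdir -44.75546492026139
lug [ 0.57792957 -0.17937462  0.04      ] -45.120924394140786
102 [ 0.57899122 -0.17902683  0.0353687 ] -44.428923663470314
ctr [ 0.51636904 -0.11960216  0.062     ] 156.24759553856327
peg [ 0.51974461 -0.07536465  0.09      ] 90.31924810725462
notch edges [ 0.5359378 -0.1713039  0.06     ] -72.35438917151102
notch [ 0.54875403 -0.17153902  0.06      ] -60.26466793299953
lug [ 0.57619595 -0.18000903  0.04      ] -46.30161521937044
```

```bash
python3 - <<'E'
from h import *
go(95,0,Z,.04); go(102,0,Z,.04); ctrl.wait(.1)
p,y=pose(102,.012); ctrl.move_linear([*p,Z],max_speed=.1)   # back off peg
ctrl.move_linear([*p,.16],max_speed=.2)
q=np.array([.46,-.09,.20]); ctrl.move_ptp(q,[np.pi,0,-np.pi/4])
s=ctrl.state(); im,_,X=cam("wrist"); cv2.imwrite("pics/w6.png",im); print(s["time_s"],s["tool_pos"],s["eef_rot"])
E
```

```text
27.2417 [ 0.45984134 -0.08991098  0.19959554] [ 3.14129262e+00  6.74649271e-04 -7.85664393e-01]
```

View pics/w6.png

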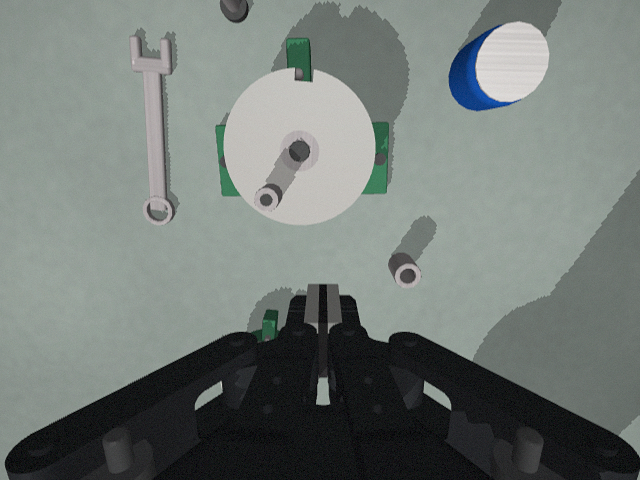

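```bash
python3 - <<'E'
from h import *
im=cv2.imread("pics/w6.png")
cv2.imwrite("pics/w6c.png",cv2.resize(im[30:230,200:400],None,fx=3,fy=3,interpolation=cv2.INTER_CUBIC))
print("peg",ray(266,197,.09),"ctr",ray(301,149,.061))
c=ray(301,149,.061)[:2]
for n,u,v,z in(("peg",266,197,.09),("notch",303,74,.06),("pin",298.5,74,.0495),("lug",299,42,.04)): print(n,ang(ray(u,v,z)[:2]-c))
E
```

```text
peg [ 0.51037256 -0.07791792  0.09      ] ctr [ 0.51724769 -0.12267254  0.061     ]
peg 98.73341143104514
notch -47.44391577145265
pin -43.27983063184189
lug -43.96998092024732
```

View pics/w6c.png

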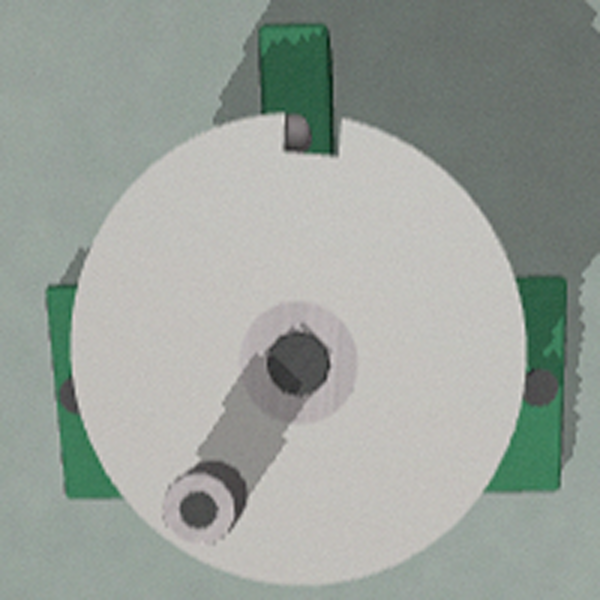

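The notch spans crop x 286–340 (centre 313), and the pin's centre is at about 294. That is about 5 mm, so the plate needs roughly 4.8° more counter-clockwise.

```bash
python3 - <<'E'
from h import *
p,y=pose(102,.012); ctrl.move_ptp([*p,.12],rot(y)); ctrl.move_linear([*p,Z],max_speed=.12)
go(102,0.002,Z,.05); go(106.8,0,Z,.03); ctrl.wait(.1)
p,y=pose(106.8,.012); ctrl.move_linear([*p,Z],max_speed=.1); ctrl.move_linear([*p,.12],max_speed=.2)
ctrl.move_ptp([.46,-.09,.20],[np.pi,0,-np.pi/4])
im,_,X=cam("wrist"); cv2.imwrite("pics/w7.png",cv2.resize(im[30:230,200:400],None,fx=3,fy=3,interpolation=cv2.INTER_CUBIC)); print(ctrl.state()["time_s"])
E
```

```text
33.5417
```

View pics/w7.png

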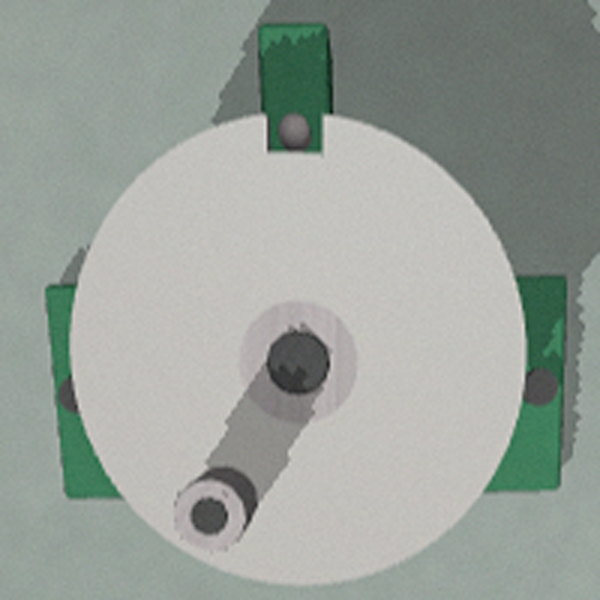

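The notch (268–323, centre 295) is now centred on the pin (295). Next I press beside the spindle, away from the peg, with the force watched.

```bash
python3 - <<'E'
from h import *
p=C+.038*np.array([-.707,-.707])
ctrl.move_ptp([*p,.08],[np.pi,0,-np.pi/4]); ctrl.move_linear([*p,.04],max_speed=.1); ctrl.wait(.1)
f0=ctrl.state()["contact_force"]; log=[]
for z in np.arange(.038,.008,-.001):
    ctrl.move_linear([*p,z],max_speed=.02); s=ctrl.state(); f=s["contact_force"]-f0; log.append((round(s["tool_pos"][2],4),round(f[2],1)))
    if np.linalg.norm(f)>25 or s["time_s"]>50: break
print(log)
ctrl.move_linear([*p,.14],max_speed=.2)
ctrl.move_ptp([.46,-.09,.20],[np.pi,0,-np.pi/4])
im,_,X=cam("wrist"); cv2.imwrite("pics/w8.png",im)
r=np.hypot(X[...,0]-C[0],X[...,1]-C[1]); print("plate z",np.nanmedian(X[...,2][(r<.055)&(r>.015)]),F(),ctrl.state()["time_s"])
im,_,X=cam("top"); r=np.hypot(X[...,0]-C[0],X[...,1]-C[1]); print("top z",np.nanmedian(X[...,2][(r<.055)&(r>.015)]))
E
```

```text
[(np.float64(0.0382), np.float64(0.4)), (np.float64(0.0373), np.float64(3.5)), (np.float64(0.0361), np.float64(2.2)), (np.float64(0.035), np.float64(2.8)), (np.float64(0.034), np.float64(3.2)), (np.float64(0.0329), np.float64(2.1)), (np.float64(0.032), np.float64(2.8)), (np.float64(0.031), np.float64(3.1)), (np.float64(0.03), np.float64(2.7)), (np.float64(0.0289), np.float64(2.6)), (np.float64(0.028), np.float64(3.3)), (np.float64(0.0276), np.float64(7.8)), (np.float64(0.0273), np.float64(13.1)), (np.float64(0.0269), np.float64(17.6)), (np.float64(0.0266), np.float64(23.2)), (np.float64(0.0263), np.float64(27.0))]
plate z 0.05055743870638746 [ 0.7  0.2 -0.5] 40.0333
top z 0.7054379015289983
```

The plate went down 10 mm to a hard stop, its face now reads z≈0.0505, and the arm is clear, so I'm handing in.

```bash
python3 -c "
from station import ctrl
print(ctrl.hand_in(), ctrl.state()['time_s'])"
```

```text
the job is handed in; nothing more can be done
the job is handed in; nothing more can be done
```

The job is handed in: the notch is centred on the locating pin, the plate is pressed fully home (about 10 mm, to a hard stop) and the arm is clear at about 40 s; no verdict was returned, and I viewed 11 pictures against the limit of 10.

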